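Light up a fluorite in the UV viewing box

TASK

Show the fluorite on the tray under long-wave ultraviolet: with the fingertips push the specimen tray of the grey viewing box gently all the way in, so that no ultraviolet can leak out, and only then stroke the knurled thumbwheel on top of the box one click away from the tray side, from off to the first setting, without running on to the second. Push and stroke gently, without squeezing or lifting anything, and leave the fluorite lying on its tray and everything round the box where it is.

Things in the scene. Friction and masses are not known exactly. Their poses are not given: they have to be found in the camera images.
- uv_box: grey sheet-steel ultraviolet viewing box, fixed, 170 deep (its x) x 230 wide (y) x 86 mm high, dark lamp hood 30 mm higher over the rear of the bay. Origin: centre of its underside on the table. x points from the front (where the tray comes out) to the back, y left as seen from the front, z up. Tray and window in the left part, thumbwheel in the right part.
- uv_tray (a joint): specimen tray of the box: slide in m, 0 = fully in, about 0.065 to 0.085 m out at the start; it slides out along the box's -x. Stiff runner: about 1.5 N moves it, it stays where it is left, and closes on a soft foam seal.
- tray_front (a point): centre of the outer face of the tray's front panel (moves with the tray). The panel is 146 mm wide (box y), stands from 8 to 64 mm above the table, is 6 mm thick; a finger lip 17 mm deep and 90 mm wide runs along its foot, top 16 mm above the table. Push on this face along the box's +x. With the tray fully in, this point is 91 mm before the box's centre.
- tray_floor (a point): centre of the tray's inner floor (140 x 116 mm, rim 13 mm high), 13 mm above the table; moves with the tray.
- uv_selector (a joint): knurled black thumbwheel, 68 mm in diameter, 22 mm wide, axle level along the box's y. Angle in rad: 0 = off (start), 0.524 = first setting (long wave), 1.047 = second (short wave); grows as the top of the wheel moves along the box's +x. Sprung clicks: 1.5 to 2 N along the rim turns it; past a hump half-way (0.26, 0.79) it drops into the next click. One click is 18 mm along the rim.
- wheel_top (a point): highest point of the thumbwheel's rim, mid-width, 106 mm above the table, 20 mm above the box's top (fixed on the box, does not turn). A fingertip pressed down here with 4 to 10 N and moved along the box's +x turns the wheel. The black cheeks beside the wheel are 7 mm lower.
- fluorite: three green fluorite cubes on a bit of matrix, 33 x 49 x 35 mm, 0.05 kg, loose on the tray floor. Origin: centre of its underside.
- thumbnail_box: small clear hinged specimen box, 38 x 38 x 35 mm, on the table; leave alone. Origin: centre of its underside.
- garnet: single dark garnet crystal, 40 x 41 x 37 mm, on the table; leave alone.
- barite_rose: small brown barite rosette, 49 x 70 x 34 mm, on the table; leave alone.
- chrysocolla_slab: rough turquoise slab, 66 x 140 x 36 mm, on the table; leave alone.
- index_line (a point): white line across the wheel's knurls, on its rim (turns with it): 0.524 rad before the top at off, at the very top in the first setting. Marks on the cheeks: a bar (off, tray side), one dot (long wave, top), two dots (short wave, back side).
- calculator: pocket calculator, 120 x 72 x 16 mm, on the table; leave alone.
Mind the look-alikes: they are no part of the job. Leave any blue, orange or purple look-alike of the fluorite alone.

How it is judged:
On the way, in this order (a step that is already met when the one before it is completed fails the run):
1. the tray is pushed fully in (value of joint uv_tray below 0.004 m), for 0.2 s.
2. the thumbwheel has clicked into the first setting (value of joint uv_selector between 0.4 and 0.65 rad), for 0.2 s.
At the end, for the whole second after the job is handed in: The tray is in to within 4 mm, the thumbwheel rests in its first click (0.524 rad, within 0.09), and the fluorite lies at rest on the tray (value of joint uv_tray below 0.004 m and value of joint uv_selector between 0.43 and 0.62 rad and z of fluorite in the frame of tray_floor below 0.012 m and x of fluorite in the frame of tray_floor between -0.07 and 0.07 m and linear speed of fluorite below 0.02 m/s); the robot touches nothing.
It fails at once if the wheel is turned out of off while the tray is more than 6 mm open (value of joint uv_selector above 0.28 rad and value of joint uv_tray above 0.006 m).
It fails at once if the wheel runs over the hump after the first click, on to the second setting (value of joint uv_selector above 0.82 rad).
It fails at once if the tray or the wheel is shoved or squeezed with more than 45 N (contact force between the fingers and uv_tray above 45 N or contact force between the fingers and uv_selector above 45 N).
It fails at once if the fluorite is lifted off its tray by more than 20 mm (z of fluorite in the frame of tray_floor above 0.02 m).
It fails at once if another mineral, the specimen box or the calculator is moved by more than 20 mm (distance of any of thumbnail_box, garnet, barite_rose, chrysocolla_slab, calculator from where it was at the start of the episode above 0.02 m).
It also fails if it takes over 51 s, if anything falls off the work surface, if the arm or the gripper's body presses on something with over 40 N, if the wrist force passes 120 N, or if a joint passes its speed limit or range.

ROBOT

A 6-joint arm with a two-finger parallel gripper is mounted at the origin on a cart in front of the work surface, level with it; the furniture and walls round the work are solid. World frame = base frame: x ahead of the robot, y to its left, z up, the work surface at z = 0. Lengths are in m, angles in rad, forces in N, time in s.
With the tool pointing down it reaches from about 0.35 to 0.775 m from the base axis. Payload 7.3 kg.
Tool frame: the origin (TCP) lies at the very end of the fingers, on their centre line; the grasp point (between the pads) lies 19 mm behind it; x points along the fingers, y is the direction in which the jaws open and shut, and the axes are right-handed (so a half turn about x gives the same grasp; the last joint's range is limited). The gripper opens to 92 mm and grips with 3 to 60 N. Pads are 19 mm wide; open, the fingers measure 130 mm over their backs; the gripper's body (75 mm by 190 mm) begins 47 mm behind the grasp point.
Start: joints at [0.97, 0.342, 1.524, -0, 1.275, -0.146], TCP at [0.231, 0.472, 0.227] pointing down, gripper open.
Joint ranges: [-2.53, 2.53], [-0.77, 2.02], [0.04, 2.7], [-1, 4.14], [0.28, 2.66], [-3.11, 3.11]. Speed limits (rad/s): [2.57, 2.57, 3.14, 3.14, 3.14, 3.14].

INTERFACE

Orientations are given as [roll, pitch, yaw] about the fixed x, y, z axes, in that order (R = Rz(yaw) Ry(pitch) Rx(roll)).
In Python, from cell import observe, vision, job gives the robot as it stands.
- The arm moves only by the tool send_rows, never from a script. Its argument "motion" is a list of rows, each an object with "hand": the opening, from -1 (shut) to 1 (fully open), so that 0 is half open; "slide": the shift along the tool's x, y, z in mm, a list of three; "spin": the turn about the tool's x in rad. In form: [{"hand": hand, "slide": [tx, ty, tz], "spin": spin}, ...]. A call has 1 to 8 rows; each row shifts and turns the pose as measured when the row begins, along the tool's axes as they then stand; what a row does not reach is not made up. A row lasts 1/10 s, in which the tool goes at most 50 mm and 8.59 degrees, less where a joint would pass 70% of its speed; a pose out of reach is approached as far as the arm can. A call with a gripper value outside its range is refused whole. The fingers move at their own pace and stop on an object; "grip_force" is the grip in N (left out, the last holds). Time passes only in rows, so rows that do not move let the fingers close. It gives the time, the measured TCP pose, the force and the opening at its end, in the units of the state.
- observe(): the state, without advancing time (a new reading comes with each control period).
- vision.read_camera(name): name is "side" or "top" or "wrist"; returns a dict with "pixels" (384x512x3 uint8, blue, green, red), "range_z" (384x512 float32, m along the optical axis (not along the pixel's ray), 0 where there is no reading), "fx", "fy", "cx", "cy" (pixels), "world_from_camera" (4x4, takes a point from camera to world coordinates); the wrist camera has in their place "T_tool_cam" (4x4, takes a point from camera to tool coordinates, whose origin is the TCP and whose axes are the tool frame's). Camera axes: x right, y down, z forward; pixel columns grow to the right and rows downward; lengths in m; the calibration is good to about 2 mm. The wrist camera is an equidistant fisheye: a pixel r from the principal point sees the ray r / f radians off the axis. A picture is of the moment at which its call begins: read the wrist's pose just before it.
- job.hand_in(): hands the job in, once; it reports no verdict.
Trained networks look in a picture, given as the dict that the camera call returned (one of the last four; its "shot" number tells which), for a name from the list of things; names that differ only in an ending like _2 or _b are one class to them, and where a whole thing is asked for, a point or a joint stands for the part that bears it (a point fixed in the world has none). Each returns a list of dicts, best first, with "conf" (0 to 1); they miss things now and then, are a little off and sometimes report something else, mostly with a low value. They report only what shows in the picture. A call takes as long as a camera call. They do not tell look-alikes from the thing itself.
- vision.search_frame(picture, thing): "uv" ([column, row] in pixels, amid what is visible of it).
- vision.cut_out(picture, thing): "mask" (384x512 bool, what is visible of it) and "uv" ([column, row] in pixels, amid what is visible of it).
The state is a dict: "time": time; "qpos": joint angles; "qvel": joint speeds; "joint_efforts": joint torques, N m; "tool_pos": TCP position; "tool_rot": TCP orientation; "contact_force": force on the tool from outside, world axes, zero at the start; "torque": the same for the moment, N m; "opening": finger opening in m.
Only numpy, scipy, OpenCV 4.12 (cv2) and the standard library are available. Lean on these libraries where they do the work, as an engineer would, in place of code of your own. Each camera call takes 0.05 s, during which the arm holds its last target.

## Working session

There is one attempt and no reset: what is moved stays moved. The work goes in short steps, Python scripts to look and compute and a tool call to move; the robot and the scene stay as the last step left them, time stands still between calls to the robot, and variables do not carry over. Pictures are saved under pics/ and viewed, and the job is handed in when it is done.

Besides the shell and the picture viewer there is one more tool, called after "Request:" as name(argument=value, ...) on one line, values as JSON. send_rows: Moves the arm, as the interface text tells. Its arguments: {"type":"object","properties":{"motion":{"type":"array","items":{"type":"object","properties":{"hand":{"type":"number"},"slide":{"type":"array","items":{"type":"number"}},"spin":{"type":"number"}}}},"grip_force":{"type":"number"}},"required":["motion"]}

```bash
mkdir -p pics; ls
cat > h.py <<'E'
import numpy as np, cv2
from cell import observe, vision, job
def w(pic,u,v,z=None):
    u=int(round(u));v=int(round(v))
    d=pic["range_z"][v,u] if z is None else z
    p=np.array([(u-pic["cx"])/pic["fx"]*d,(v-pic["cy"])/pic["fy"]*d,d,1])
    return (pic["world_from_camera"]@p)[:3]
def cloud(pic):
    d=pic["range_z"];v,u=np.indices(d.shape)
    P=np.stack([(u-pic["cx"])/pic["fx"]*d,(v-pic["cy"])/pic["fy"]*d,d,np.ones_like(d)],-1)
    return (P@pic["world_from_camera"].T)[...,:3]
E
python3 - <<'E'
from h import *
s=observe();print({k:np.round(v,3) for k,v in s.items()})
for n in("top","side"):
    p=vision.read_camera(n);cv2.imwrite(f"pics/{n}0.png",p["pixels"])
    np.savez(f"{n}0.npz",**p)
    for t in("uv_box","uv_tray","uv_selector","fluorite","thumbnail_box","garnet","barite_rose","chrysocolla_slab","calculator","tray_front","wheel_top"):
        r=vision.search_frame(p,t)
        print(n,t,[(np.round(x["uv"]),round(x["conf"],2),np.round(w(p,*x["uv"]),3)) for x in r[:3]])
E
```

```text
pics
{'time': np.float64(0.0), 'qpos': array([ 0.97 ,  0.343,  1.525, -0.   ,  1.275, -0.146]), 'qvel': array([ 0.001,  0.   ,  0.   , -0.   , -0.001, -0.   ]), 'joint_efforts': array([ 1.0000e-03, -4.3125e+01, -2.4422e+01,  7.2000e-02,  5.6000e-02,
       -0.0000e+00]), 'tool_pos': array([0.23 , 0.471, 0.226]), 'tool_rot': array([-1.707,  1.569, -2.162]), 'contact_force': array([ 0.339, -0.462, -0.121]), 'torque': array([ 0.007, -0.   ,  0.051]), 'opening': np.float64(0.092)}
top uv_box [(array([282., 161.]), 0.68, array([ 0.592, -0.342,  0.082]))]
top uv_tray [(array([239., 158.]), 0.92, array([ 0.606, -0.227,  0.016]))]
top uv_selector [(array([276., 188.]), 0.6, array([ 0.52 , -0.327,  0.108]))]
top fluorite [(array([248., 147.]), 0.72, array([ 0.631, -0.252,  0.049])), (array([349., 203.]), 0.67, array([ 0.49 , -0.526,  0.034])), (array([354., 163.]), 0.66, array([ 0.598, -0.538,  0.03 ]))]
top thumbnail_box [(array([258., 249.]), 0.66, array([ 0.36 , -0.286,  0.033])), (array([279., 193.]), 0.55, array([ 0.508, -0.335,  0.105])), (array([278., 160.]), 0.4, array([ 0.594, -0.331
[... 834 characters left out ...]
 -0.539,  0.025]))]
side thumbnail_box [(array([195., 235.]), 0.5, array([ 0.353, -0.299,  0.016]))]
side garnet [(array([219., 196.]), 0.65, array([ 0.505, -0.104,  0.024]))]
side barite_rose [(array([263., 183.]), 0.68, array([ 0.694, -0.054,  0.018])), (array([235., 191.]), 0.63, array([ 0.58 , -0.064,  0.013]))]
side chrysocolla_slab [(array([206., 267.]), 0.86, array([ 0.316, -0.469,  0.029]))]
side calculator [(array([238., 191.]), 0.61, array([ 0.593, -0.062,  0.009]))]
side tray_front [(array([261., 193.]), 0.55, array([ 0.6  , -0.206,  0.053])), (array([221., 197.]), 0.42, array([ 0.51 , -0.108,  0.021]))]
side wheel_top [(array([285., 217.]), 0.61, array([ 0.538, -0.436,  0.086]))]
```

View pics/top0.png

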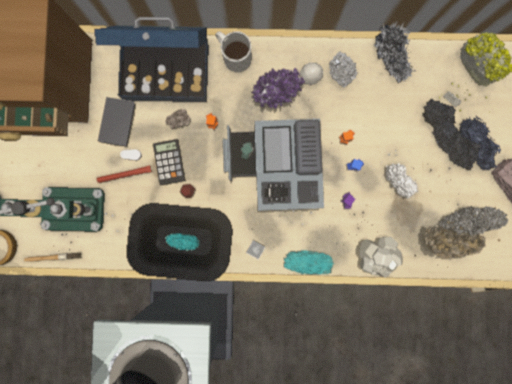

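View pics/side0.png

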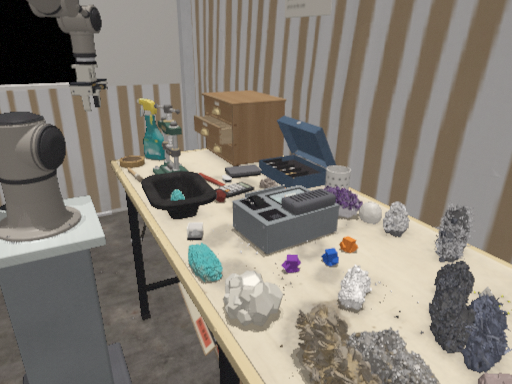

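Run:
```python
import cv2,numpy as np
p=np.load("top0.npz");i=p["pixels"]
cv2.imwrite("pics/top0c.png",cv2.resize(i[100:250,190:370],None,fx=4,fy=4,interpolation=cv2.INTER_CUBIC)[:600])
i=np.load("side0.npz")["pixels"]
cv2.imwrite("pics/side0c.png",cv2.resize(i[150:290,170:370],None,fx=4,fy=4,interpolation=cv2.INTER_CUBIC)[:600])
```

```text
(no output)
```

View pics/top0c.png

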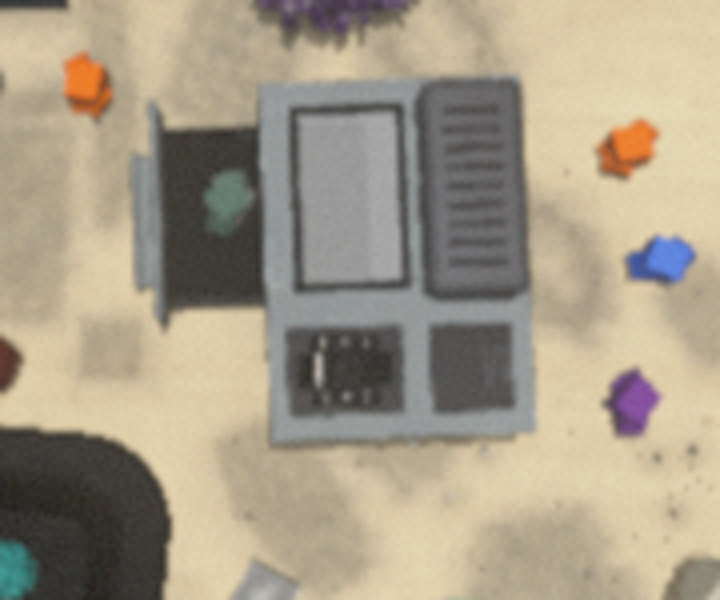

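Run:
```python
from h import *
p=np.load("top0.npz");C=cloud(p)
print(p["fx"],p["world_from_camera"].round(3))
m=(C[...,2]>0.075)&(C[...,2]<0.093)
m[:, :250]=0;m[:,335:]=0;m[:110]=0;m[215:]=0
pts=C[m];print(len(pts),pts[:,2].mean())
pm=((C[...,2]>0.075)&(C[...,2]<0.14)).astype(np.uint8);pm[:, :250]=0;pm[:,335:]=0;pm[:110]=0;pm[215:]=0
P=C[pm>0]
r=cv2.minAreaRect(P[:,:2].astype(np.float32));print("rect",r);print(cv2.boxPoints(r))
# tray front panel: z ~.064
f=(C[...,2]>0.05)&(C[...,2]<0.075);f[:,:215]=0;f[:,235:]=0;f[:110]=0;f[200:]=0
Q=C[f];print(len(Q));r=cv2.minAreaRect(Q[:,:2].astype(np.float32));print(r,cv2.boxPoints(r),Q[:,2].max())
# wheel
f=(C[...,2]>0.097)&(C[...,2]<0.112);f[:,:250]=0;f[:,300:]=0;f[:170]=0;f[215:]=0
Q=C[f];v,u=np.nonzero(f)
for a,b,c in zip(u,v,Q.round(3)):print(a,b,c)
```

```text
411.9360397708993 [[ 0.027 -0.998  0.055  0.457]
 [-1.    -0.026  0.012 -0.292]
 [-0.011 -0.056 -0.998  1.139]
 [ 0.     0.     0.     1.   ]]
4207 0.08602256114449146
rect ((0.5837572813034058, -0.3585735857486725), (0.23203341662883759, 0.1702086627483368), 3.6731603145599365)
[[ 0.46252668 -0.28107667]
 [ 0.4734311  -0.45093566]
 [ 0.7049879  -0.4360705 ]
 [ 0.69408345 -0.2662115 ]]
147
((0.6136925220489502, -0.20087125897407532), (0.14582060277462006, 0.006328010931611061), 3.6035103797912598) [[ 0.54072756 -0.20229605]
 [ 0.54112524 -0.20861155]
 [ 0.6866575  -0.19944647]
 [ 0.6862598  -0.19313097]] 0.06731999059431737
296 170 [ 0.567 -0.376  0.107]
298 170 [ 0.567 -0.381  0.11 ]
296 171 [ 0.564 -0.376  0.105]
297 171 [ 0.564 -0.378  0.111]
298 171 [ 0.564 -0.381  0.111]
296 172 [ 0.562 -0.377  0.102]
297 172 [ 0.561 -0.379  0.111]
298 172 [ 0.561 -0.381  0.11 ]
299 172 [ 0.562 -0.384  0.111]
297 173 [ 0.559 -0.379  0.108]
298 173 [ 0.559 -0.381  0.11 ]
299 173 [ 0.559 -0.384  0.111]
298 174 [ 0.557 -0.382  0.103]
299 174 [ 0.557 -0.384  0.108]
272 184 [ 0.53  -0.317  0.099]
273
[... 5555 characters left out ...]
495 -0.318  0.097]
273 198 [ 0.495 -0.32   0.1  ]
274 198 [ 0.495 -0.323  0.1  ]
275 198 [ 0.495 -0.325  0.101]
276 198 [ 0.495 -0.328  0.098]
278 198 [ 0.495 -0.333  0.099]
274 199 [ 0.493 -0.323  0.099]
275 199 [ 0.493 -0.326  0.099]
276 199 [ 0.493 -0.328  0.103]
277 199 [ 0.493 -0.331  0.101]
278 199 [ 0.493 -0.333  0.099]
279 199 [ 0.493 -0.336  0.099]
274 200 [ 0.49  -0.323  0.097]
275 200 [ 0.49  -0.326  0.099]
276 200 [ 0.49  -0.328  0.101]
277 200 [ 0.49  -0.331  0.1  ]
280 200 [ 0.491 -0.338  0.098]
272 201 [ 0.488 -0.318  0.098]
273 201 [ 0.488 -0.321  0.098]
275 201 [ 0.488 -0.326  0.098]
276 201 [ 0.488 -0.328  0.102]
277 201 [ 0.488 -0.331  0.098]
278 201 [ 0.488 -0.333  0.1  ]
```

The top view shows the box with its tray side to the left (world +y). The panel is at about px (227,160), the wheel at about (276,190), and its white line sits on the tray side, at off.

Candidates for the fluorite are the green one on the tray (248,147), orange (211,121) and (347,137), blue (356,165) and purple (348,200). The green one on the tray is the right one, and it only rides along. The teal pieces at (182,242) and (308,262) are chrysocolla.

Box frame and tray measurements agree with the given sizes: 232×170 mm, panel 146×6 mm, about 67 mm out.

```bash
cat >> h.py <<'E'
from scipy.spatial.transform import Rotation as Ro
bx=np.array([.064,-.998,0]);by=np.array([.998,.064,0]);bc=np.array([.584,-.3586,0])
def inbox(p): d=np.asarray(p)-bc; return np.array([d@bx,d@by,d[2]])
def tobox(q): return bc+q[0]*bx+q[1]*by+np.array([0,0,q[2]])
def st(target=None):
    s=observe();R=Ro.from_euler("xyz",s["tool_rot"]).as_matrix()
    print("t",round(float(s["time"]),2),"tcp",s["tool_pos"].round(4),"box",(inbox(s["tool_pos"])*1000).round(1),"F",s["contact_force"].round(2),"open",round(float(s["opening"]),3))
    print("Fbox",(s["contact_force"]@np.array([bx,by,[0,0,1]]).T).round(2))
    print("R",R.round(3).tolist(), "q6",s["qpos"].round(2))
    a=R.T@by; print("spin to align y with by:",np.arctan2(a[2],a[1]),"or -by",np.arctan2(-a[2],-a[1]))
    if target is not None:
        print("slide mm",(R.T@(tobox(np.array(target))-s["tool_pos"])*1000).round(1))
    return s,R
E
python3 - <<'E'
from h import *
st((-.20,.04,.22))
E
```

```text
t 1.2 tcp [0.2306 0.4717 0.2267] box [-851.2 -299.6  226.7] F [ 0.89  0.89 -0.83] open 0.092
Fbox [-0.83  0.95 -0.83]
R [[0.0, 0.439, 0.898], [0.0, 0.898, -0.439], [-1.0, 0.0, 0.0]] q6 [ 0.97  0.34  1.52  0.    1.28 -0.15]
spin to align y with by: 1.0519853066835088 or -by -2.0896073469062846
slide mm [   6.7 -397.1  617.7]
```

Run:
```python
from h import *
p=np.load("top0.npz");C=cloud(p)
for x0 in np.arange(.2,.8,.1):
    print(round(x0,1),[ (round(y0,1),round(float(C[...,2][(C[...,0]>x0)&(C[...,0]<x0+.1)&(C[...,1]>y0)&(C[...,1]<y0+.1)&(p["range_z"]>0)].max(initial=-9)),2)) for y0 in np.arange(-.4,.5,.1)])
```

```text
0.2 [(np.float64(-0.4), 0.01), (np.float64(-0.3), 0.01), (np.float64(-0.2), 0.08), (np.float64(-0.1), 0.08), (np.float64(-0.0), 0.08), (np.float64(0.1), 0.01), (np.float64(0.2), 0.01), (np.float64(0.3), 0.0), (np.float64(0.4), 0.02)]
0.3 [(np.float64(-0.4), 0.04), (np.float64(-0.3), 0.08), (np.float64(-0.2), 0.08), (np.float64(-0.1), 0.08), (np.float64(-0.0), 0.08), (np.float64(0.1), 0.02), (np.float64(0.2), 0.02), (np.float64(0.3), 0.03), (np.float64(0.4), 0.03)]
0.4 [(np.float64(-0.4), 0.11), (np.float64(-0.3), 0.09), (np.float64(-0.2), 0.08), (np.float64(-0.1), 0.08), (np.float64(-0.0), 0.08), (np.float64(0.1), 0.26), (np.float64(0.2), 0.27), (np.float64(0.3), 0.21), (np.float64(0.4), 0.01)]
0.5 [(np.float64(-0.4), 0.12), (np.float64(-0.3), 0.09), (np.float64(-0.2), 0.03), (np.float64(-0.1), 0.04), (np.float64(-0.0), 0.02), (np.float64(0.1), 0.02), (np.float64(0.2), 0.02), (np.float64(0.3), 0.02), (np.float64(0.4), 0.01)]
0.6 [(np.float64(-0.4), 0.12), (np.float64(-0.3), 0.09), (np.float64(-0.2), 0.07), (np.float64(-0.1), 0.03), (np.float64(-0.0), 0.03), (np.float64(0.1), 0.27), (np.float64(0.2), 0.27), (np.float64(0.3), 0.22), (np.float64(0.4), 0.0)]
0.7 [(np.float64(-0.4), 0.09), (np.float64(-0.3), 0.08), (np.float64(-0.2), 0.06), (np.float64(-0.1), 0.06), (np.float64(-0.0), 0.06), (np.float64(0.1), 0.27), (np.float64(0.2), 0.27), (np.float64(0.3), 0.14), (np.float64(0.4), -9.0)]
0.8 [(np.float64(-0.4), 0.08), (np.float64(-0.3), 0.09), (np.float64(-0.2), 0.22), (np.float64(-0.1), 0.22), (np.float64(-0.0), 0.22), (np.float64(0.1), 0.27), (np.float64(0.2), 0.27), (np.float64(0.3), -9.0), (np.float64(0.4), -9.0)]
```

Request:
send_rows(motion=[{"hand": -1, "slide": [-40, 0, 0], "spin": 0.15}, {"hand": -1, "slide": [-40, 0, 0], "spin": 0.15}, {"hand": -1, "slide": [-40, 0, 0], "spin": 0.15}, {"hand": -1, "slide": [-20, 0, 0], "spin": 0.15}, {"hand": -1, "slide": [0, 0, 0], "spin": 0.15}, {"hand": -1, "slide": [0, 0, 0], "spin": 0.15}, {"hand": -1, "slide": [0, 0, 0], "spin": 0.15}, {"hand": -1, "slide": [0, 0, 0], "spin": 0}], grip_force=20)

```text
time: 2.0
tool_pos: [0.2303, 0.4712, 0.3727]
tool_rot: [-0.729, 1.57, -2.241]
contact_force: [-0.2, -0.2, -0.1]
opening: 0.0327
```

Run:
```python
from h import *
st((-.21,.04,.35))
```

```text
t 2.0 tcp [0.2303 0.4712 0.3727] box [-850.8 -299.9  372.7] F [-0.19 -0.16 -0.07] open 0.033
Fbox [ 0.15 -0.2  -0.07]
R [[-0.0, 0.998, 0.059], [-0.0, 0.059, -0.998], [-1.0, -0.0, 0.0]] q6 [0.97 0.27 1.23 0.   1.64 0.91]
spin to align y with by: -0.005229890286657129 or -by 3.136362763303136
slide mm [ 22.8 343.2 638.9]
```

Request:
send_rows(motion=[{"hand": -1, "slide": [0, 22, 40], "spin": 0}, {"hand": -1, "slide": [0, 22, 40], "spin": 0}, {"hand": -1, "slide": [0, 22, 40], "spin": 0}, {"hand": -1, "slide": [0, 22, 40], "spin": 0}, {"hand": -1, "slide": [0, 22, 40], "spin": 0}, {"hand": -1, "slide": [0, 22, 40], "spin": 0}, {"hand": -1, "slide": [0, 22, 40], "spin": 0}, {"hand": -1, "slide": [0, 22, 40], "spin": 0}])

```text
time: 2.8
tool_pos: [0.4335, 0.1592, 0.3711]
tool_rot: [-1.948, 1.57, 2.872]
contact_force: [0.5, 0.3, 0.0]
opening: 0.0008
```

Request:
send_rows(motion=[{"hand": -1, "slide": [0, 22, 40], "spin": 0}, {"hand": -1, "slide": [0, 22, 40], "spin": 0}, {"hand": -1, "slide": [0, 22, 40], "spin": 0}, {"hand": -1, "slide": [0, 22, 40], "spin": 0}, {"hand": -1, "slide": [0, 22, 40], "spin": 0}, {"hand": -1, "slide": [0, 22, 40], "spin": 0}, {"hand": -1, "slide": [0, 0, 0], "spin": 0}])

```text
time: 3.5
tool_pos: [0.599, -0.0796, 0.3682]
tool_rot: [-1.92, 1.568, 2.925]
contact_force: [-0.8, 0.0, -1.7]
opening: 0.0006
```

Run:
```python
from h import *
st((-.20,.04,.15))
```

```text
t 3.5 tcp [ 0.599  -0.0796  0.3682] box [-277.5   32.9  368.2] F [-0.79  0.02 -1.67] open 0.001
Fbox [-0.07 -0.78 -1.67]
R [[-0.003, 0.991, 0.132], [0.001, 0.132, -0.991], [-1.0, -0.003, -0.001]] q6 [-0.26  0.45  0.99 -0.    1.71 -0.39]
spin to align y with by: 0.06848271550814863 or -by -3.0731099380816445
slide mm [218.1   2.5  78. ]
```

Request:
send_rows(motion=[{"hand": -1, "slide": [40, 0, 10], "spin": 0.068}, {"hand": -1, "slide": [40, 0, 15], "spin": 0}, {"hand": -1, "slide": [40, 0, 15], "spin": 0}, {"hand": -1, "slide": [40, 0, 15], "spin": 0}, {"hand": -1, "slide": [30, 0, 10], "spin": 0}, {"hand": -1, "slide": [0, 0, 0], "spin": 0}])

```text
time: 4.1
tool_pos: [0.6043, -0.1451, 0.1721]
tool_rot: [-2.971, 1.568, 1.826]
contact_force: [-0.1, 0.6, -0.1]
opening: 0.0006
```

Run:
```python
from h import *
st((-.19,.04,.045))
p=vision.read_camera("wrist");cv2.imwrite("pics/w1.png",p["pixels"])
p=vision.read_camera("top");cv2.imwrite("pics/t1.png",cv2.resize(p["pixels"][100:250,170:370],None,fx=4,fy=4))
```

```text
t 4.1 tcp [ 0.6043 -0.1451  0.1721] box [-211.7   33.9  172.1] F [-0.1   0.59 -0.1 ] open 0.001
Fbox [-0.6  -0.07 -0.1 ]
R [[-0.001, 0.996, 0.084], [0.002, 0.084, -0.996], [-1.0, -0.0, -0.002]] q6 [-0.36  0.56  1.32  0.    1.26 -0.45]
spin to align y with by: 0.020547369488217032 or -by -3.121045284101576
slide mm [127.    5.7  22.1]
```

View pics/w1.png

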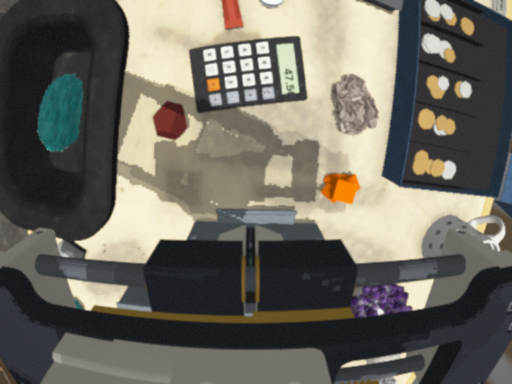

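View pics/t1.png

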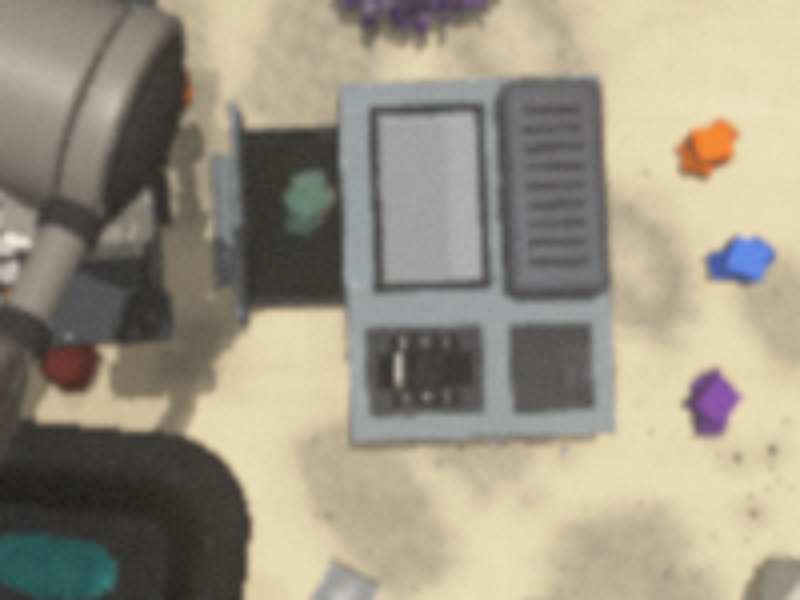

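The wrist view shows the closed fingertips at (250,250) just outside the tray panel and lip at (255,215). The top view shows the tray and the green fluorite undisturbed. Next I go down beside the panel.

Request:
send_rows(motion=[{"hand": -1, "slide": [30, 2, 2], "spin": 0.02}, {"hand": -1, "slide": [30, 2, 2], "spin": 0}, {"hand": -1, "slide": [30, 2, 2], "spin": 0}, {"hand": -1, "slide": [25, 0, 2], "spin": 0}, {"hand": -1, "slide": [10, 0, 2], "spin": 0}, {"hand": -1, "slide": [0, 0, 0], "spin": 0}])

```text
time: 4.8
tool_pos: [0.6266, -0.1527, 0.0673]
tool_rot: [1.248, 1.533, -0.247]
contact_force: [-0.2, 0.3, -0.1]
opening: 0.0005
```

Run:
```python
from h import *
st((-.17,.04,.045))
```

```text
t 4.8 tcp [ 0.6266 -0.1527  0.0673] box [-202.7   55.7   67.3] F [-0.23  0.3  -0.11] open 0.0
Fbox [-0.32 -0.21 -0.11]
R [[0.036, 0.996, 0.076], [-0.009, 0.076, -0.997], [-0.999, 0.036, 0.012]] q6 [-0.36  0.69  1.4   0.    1.01 -0.44]
spin to align y with by: 0.012085134435242381 or -by -3.1295075191545507
slide mm [ 22.1 -16.9  32.3]
```

Request:
send_rows(motion=[{"hand": -1, "slide": [6, -4, 2], "spin": 0}, {"hand": -1, "slide": [6, -5, 2], "spin": 0}, {"hand": -1, "slide": [6, -5, 2], "spin": 0}, {"hand": -1, "slide": [4, -3, 2], "spin": 0.01}, {"hand": -1, "slide": [0, 0, 0], "spin": 0}])

```text
time: 5.3
tool_pos: [0.6129, -0.1634, 0.0497]
tool_rot: [1.235, 1.523, -0.269]
contact_force: [-0.2, -1.0, 0.7]
opening: 0.0003
```

Run:
```python
from h import *
st((-.17,.04,.045))
```

```text
t 5.3 tcp [ 0.6129 -0.1634  0.0497] box [-192.9   41.4   49.7] F [-0.19 -0.95  0.68] open 0.0
Fbox [ 0.94 -0.25  0.68]
R [[0.046, 0.997, 0.067], [-0.013, 0.067, -0.998], [-0.999, 0.045, 0.016]] q6 [-0.38  0.69  1.46  0.01  0.95 -0.46]
spin to align y with by: 0.0028409257751988524 or -by -3.1387517278145944
slide mm [ 5.  -1.7 22.8]
```

Request:
send_rows(motion=[{"hand": -1, "slide": [1, 0, 6], "spin": 0}, {"hand": -1, "slide": [1, 0, 6], "spin": 0}, {"hand": -1, "slide": [1, 0, 4], "spin": 0}, {"hand": -1, "slide": [0, 0, 4], "spin": 0}, {"hand": -1, "slide": [0, 0, 4], "spin": 0}, {"hand": -1, "slide": [0, 0, 4], "spin": 0}])

```text
time: 5.9
tool_pos: [0.6156, -0.1937, 0.0474]
tool_rot: [1.247, 1.523, -0.257]
contact_force: [-0.0, 1.2, -0.3]
opening: 0.0006
```

Run:
```python
from h import *
st((-.1,.04,.045))
p=vision.read_camera("top");cv2.imwrite("pics/t2.png",cv2.resize(p["pixels"][100:250,170:370],None,fx=4,fy=4))
```

```text
t 5.9 tcp [ 0.6156 -0.1937  0.0474] box [-162.6   42.1   47.4] F [-0.05  1.2  -0.27] open 0.001
Fbox [-1.2   0.03 -0.27]
R [[0.046, 0.997, 0.066], [-0.012, 0.067, -0.998], [-0.999, 0.046, 0.015]] q6 [-0.43  0.71  1.43  0.01  0.96 -0.5 ]
spin to align y with by: 0.0024894425088725605 or -by -3.1391032110809207
slide mm [ 3.3 -2.4 62.5]
```

View pics/t2.png

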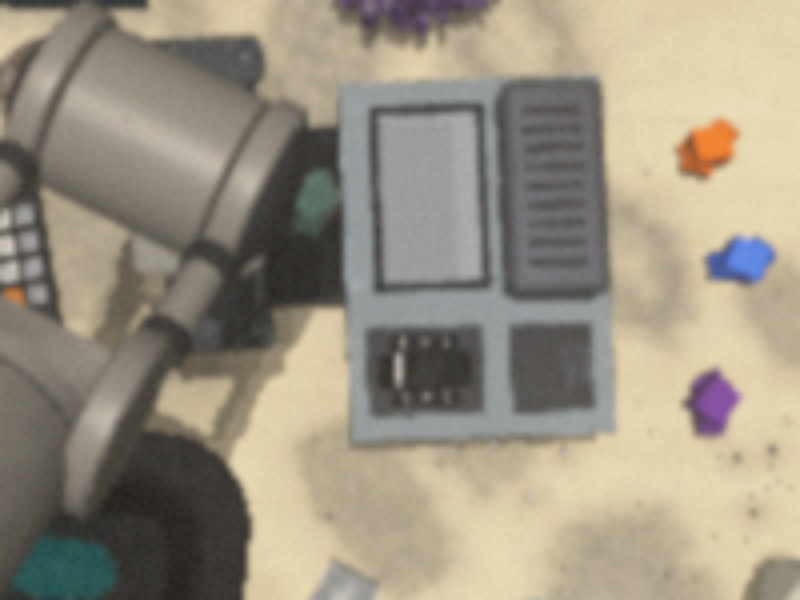

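Request:
send_rows(motion=[{"hand": -1, "slide": [-1, 0, 5], "spin": 0}, {"hand": -1, "slide": [-1, 0, 5], "spin": 0}, {"hand": -1, "slide": [-1, 0, 5], "spin": 0}, {"hand": -1, "slide": [0, 0, 5], "spin": 0}, {"hand": -1, "slide": [0, 0, 5], "spin": 0}, {"hand": -1, "slide": [0, 0, 5], "spin": 0}, {"hand": -1, "slide": [0, 0, 5], "spin": 0}, {"hand": -1, "slide": [0, 0, 5], "spin": 0}])

```text
time: 6.75
tool_pos: [0.6177, -0.2362, 0.0503]
tool_rot: [1.27, 1.525, -0.234]
contact_force: [0.0, 1.2, -1.0]
opening: 0.0005
```

Run:
```python
from h import *
st((-.1,.04,.05))
```

```text
t 6.75 tcp [ 0.6177 -0.2362  0.0503] box [-120.    41.4   50.3] F [ 0.04  1.18 -1.02] open 0.001
Fbox [-1.17  0.12 -1.02]
R [[0.045, 0.997, 0.067], [-0.011, 0.067, -0.998], [-0.999, 0.044, 0.014]] q6 [-0.49  0.73  1.37  0.01  1.   -0.56]
spin to align y with by: 0.002816849090278683 or -by -3.1387758044995144
slide mm [ 0.5 -1.5 20. ]
```

Request:
send_rows(motion=[{"hand": -1, "slide": [0, 0, 4], "spin": 0}, {"hand": -1, "slide": [0, 0, 4], "spin": 0}, {"hand": -1, "slide": [0, 0, 3], "spin": 0}, {"hand": -1, "slide": [0, 0, 3], "spin": 0}])

```text
time: 7.15
tool_pos: [0.6186, -0.2518, 0.0503]
tool_rot: [1.269, 1.525, -0.235]
contact_force: [1.2, 1.3, -0.9]
opening: 0.0003
```

Run:
```python
from h import *
st((-.1,.04,.05))
```

```text
t 7.15 tcp [ 0.6186 -0.2518  0.0503] box [-104.4   41.4   50.3] F [ 1.21  1.35 -0.92] open 0.0
Fbox [-1.27  1.29 -0.92]
R [[0.044, 0.997, 0.066], [-0.011, 0.067, -0.998], [-0.999, 0.044, 0.014]] q6 [-0.51  0.74  1.35  0.01  1.01 -0.58]
spin to align y with by: 0.0025167198793648394 or -by -3.1390759337104286
slide mm [ 0.3 -1.4  4.3]
```

Now in small steps until the force rises at the seal.

Request:
send_rows(motion=[{"hand": -1, "slide": [0, 0, 2], "spin": 0}, {"hand": -1, "slide": [0, 0, 2], "spin": 0}])

```text
time: 7.35
tool_pos: [0.6189, -0.2562, 0.0504]
tool_rot: [1.269, 1.525, -0.235]
contact_force: [0.2, 2.0, -1.5]
opening: 0.0003
```

Request:
send_rows(motion=[{"hand": -1, "slide": [0, 0, 2], "spin": 0}])

```text
time: 7.45
tool_pos: [0.6189, -0.2565, 0.0504]
tool_rot: [1.34, 1.527, -0.165]
contact_force: [0.5, 13.8, 2.2]
opening: 0.0008
```

Run:
```python
from h import *
st((-.1,.04,.05))
```

```text
t 7.45 tcp [ 0.6189 -0.2565  0.0504] box [-99.7  41.4  50.4] F [ 0.49 13.77  2.22] open 0.001
Fbox [-13.71   1.37   2.22]
R [[0.044, 0.997, 0.066], [-0.007, 0.067, -0.998], [-0.999, 0.043, 0.01]] q6 [-0.51  0.75  1.34  0.02  1.02 -0.59]
spin to align y with by: 0.00228042239177329 or -by -3.13931223119802
slide mm [ 0.3 -1.4 -0.3]
```

Request:
send_rows(motion=[{"hand": -1, "slide": [0, 0, 2], "spin": 0}, {"hand": -1, "slide": [0, 0, 2], "spin": 0}, {"hand": -1, "slide": [0, 0, 2], "spin": 0}])

```text
time: 7.75
tool_pos: [0.6189, -0.2563, 0.0505]
tool_rot: [1.561, 1.53, 0.058]
contact_force: [0.1, 8.5, 1.6]
opening: 0.0005
```

Request:
send_rows(motion=[{"hand": -1, "slide": [0, 0, -6], "spin": 0}, {"hand": -1, "slide": [0, 0, -10], "spin": 0}, {"hand": -1, "slide": [-15, 0, -10], "spin": 0}, {"hand": -1, "slide": [-20, 0, -10], "spin": 0}, {"hand": -1, "slide": [-20, 0, -10], "spin": 0}, {"hand": -1, "slide": [-20, 0, -10], "spin": 0}, {"hand": -1, "slide": [-20, 0, -10], "spin": 0}, {"hand": -1, "slide": [0, 0, 0], "spin": 0}])

```text
time: 8.55
tool_pos: [0.611, -0.1861, 0.1555]
tool_rot: [1.43, 1.524, -0.071]
contact_force: [-0.5, -0.7, -0.2]
opening: 0.0008
```

Run:
```python
from h import *
st((-.04,-.072,.15))
p=vision.read_camera("top");cv2.imwrite("pics/t3.png",cv2.resize(p["pixels"][100:250,170:370],None,fx=4,fy=4))
C=cloud(p)
f=(C[...,2]>0.05)&(C[...,2]<0.075);f[:,:235]=0;f[:,262]=0;f[:110]=0;f[200:]=0
q=np.array([inbox(x) for x in C[f]]);q=q[(q[:,0]<-.08)&(q[:,1]>-.04)&(q[:,1]<.12)];print(len(q),q.min(0),q.max(0),np.median(q,0))
r=vision.search_frame(p,"uv_tray");print(r)
p=vision.read_camera("side");cv2.imwrite("pics/s3.png",cv2.resize(p["pixels"][150:290,200:370],None,fx=4,fy=4))
```

```text
t 8.55 tcp [ 0.611  -0.1861  0.1555] box [-170.4   38.   155.5] F [-0.49 -0.7  -0.19] open 0.001
Fbox [ 0.67 -0.54 -0.19]
R [[0.047, 0.997, 0.069], [-0.003, 0.069, -0.998], [-0.999, 0.046, 0.007]] q6 [-0.42  0.58  1.34  0.02  1.18 -0.5 ]
spin to align y with by: 0.005078729209696245 or -by -3.136513924380097
slide mm [   1.3 -110.8  129.8]
118 [-0.09108249 -0.03317292  0.05413717] [-0.08524616  0.11247522  0.0716259 ] [-0.08806386  0.03788963  0.06384408]
[{'uv': [251.5, 153.4], 'conf': 0.79}, {'uv': [285.2, 163.2], 'conf': 0.73}]
```

View pics/t3.png

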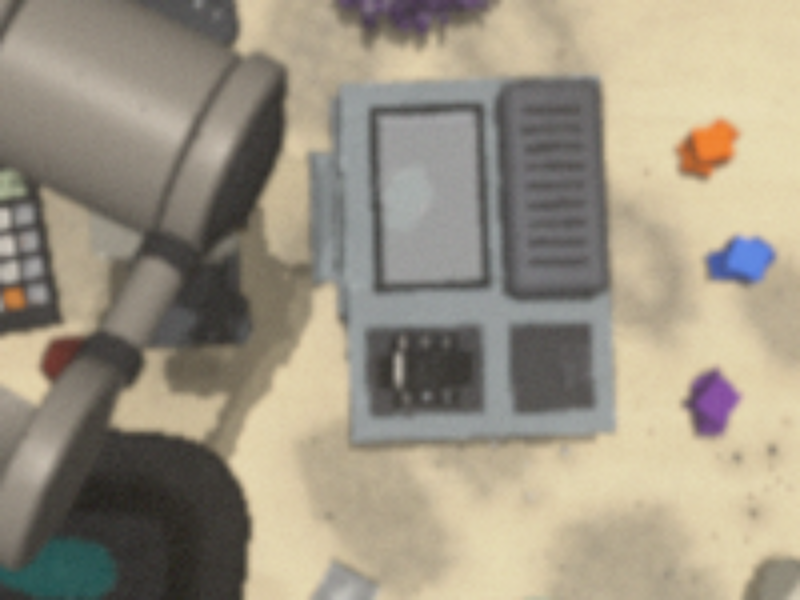

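View pics/s3.png

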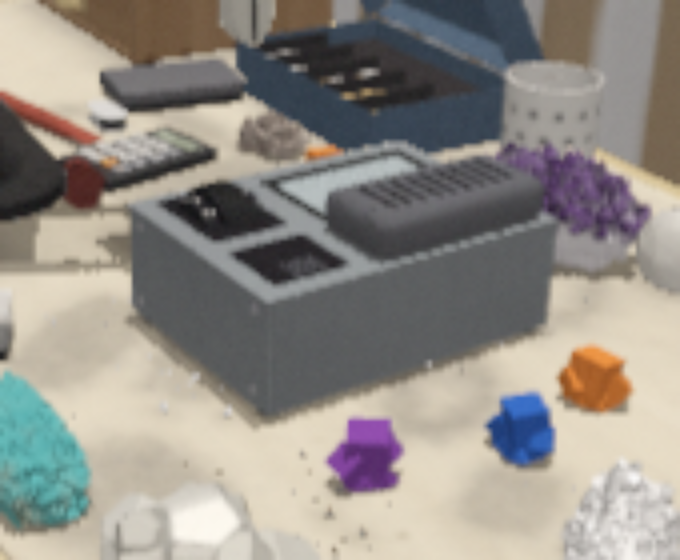

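The top view shows the panel seated against the box front (330,180 in the crop). Its measured outer face is at −91 mm, so the tray is fully in, and the fluorite is visible through the window at (408,195). The wheel's white line is still at off (399,365). Next is the wheel.

Run:
```python
from h import *
p=np.load("top0.npz");C=cloud(p)
f=(C[...,2]>0.094)&(C[...,2]<0.112);f[:,:250]=0;f[:,290]=0;f[:186]=0;f[199:]=0
q=np.array([inbox(x) for x in C[f]])
q=q[(abs(q[:,1]+.073)<.008)&(q[:,0]<0)]
from scipy.optimize import least_squares
r=least_squares(lambda a:np.hypot(q[:,0]-a[0],q[:,2]-a[1])-.034,[-.034,.072],loss="soft_l1",f_scale=.002);print(r.x,len(q))
m=(C[...,2]>0.1025)&(C[...,2]<.112);m[:,:250]=0;m[:,290:]=0;m[:180]=0;m[210:]=0
k=np.array([inbox(x) for x in C[m]]);print(np.percentile(k,[2,50,98],axis=0).round(4))
st((-.040,-.073,.15))
```

```text
[-0.03605974  0.07181989] 127
[[-0.0532 -0.0821  0.1027]
 [-0.0361 -0.0718  0.1044]
 [-0.018  -0.0616  0.1096]]
t 8.7 tcp [ 0.6092 -0.187   0.1508] box [-169.6   36.1  150.8] F [-0.35 -0.03  0.85] open 0.0
Fbox [ 0.01 -0.35  0.85]
R [[0.04, 0.997, 0.068], [-0.001, 0.068, -0.998], [-0.999, 0.04, 0.004]] q6 [-0.43  0.59  1.34  0.02  1.18 -0.5 ]
spin to align y with by: 0.0037816037332025565 or -by -3.1378110498565905
slide mm [  -3.1 -109.5  129.2]
```

Request:
send_rows(motion=[{"hand": -1, "slide": [-1, -14, 16], "spin": 0}, {"hand": -1, "slide": [0, -14, 16], "spin": 0}, {"hand": -1, "slide": [0, -14, 16], "spin": 0}, {"hand": -1, "slide": [0, -14, 16], "spin": 0}, {"hand": -1, "slide": [0, -14, 16], "spin": 0}, {"hand": -1, "slide": [0, -14, 16], "spin": 0}, {"hand": -1, "slide": [0, -14, 16], "spin": 0}, {"hand": -1, "slide": [0, 0, 0], "spin": 0}])

```text
time: 9.5
tool_pos: [0.51, -0.3106, 0.1354]
tool_rot: [1.859, 1.547, 0.353]
contact_force: [-0.3, 0.7, -1.1]
opening: 0.0003
```

Run:
```python
from h import *
st((-.043,-.072,.115))
```

```text
t 9.5 tcp [ 0.51   -0.3106  0.1354] box [-52.7 -70.7 135.4] F [-0.28  0.67 -1.1 ] open 0.0
Fbox [-0.69 -0.23 -1.1 ]
R [[0.023, 0.998, 0.065], [0.008, 0.065, -0.998], [-1.0, 0.023, -0.007]] q6 [-0.69  0.55  1.46  0.02  1.12 -0.76]
spin to align y with by: 0.000935649730077032 or -by -3.140657003859716
slide mm [20.3 -1.8  9.8]
```

Request:
send_rows(motion=[{"hand": -1, "slide": [8, -1, 5], "spin": 0}, {"hand": -1, "slide": [8, 0, 4], "spin": 0}, {"hand": -1, "slide": [4, 0, 0], "spin": 0}, {"hand": -1, "slide": [2, 0, 0], "spin": 0}, {"hand": -1, "slide": [0, 0, 0], "spin": 0}])

```text
time: 10.0
tool_pos: [0.5099, -0.3183, 0.1077]
tool_rot: [2.105, 1.548, 0.599]
contact_force: [-0.3, 0.2, -0.1]
opening: 0.0005
```

Run:
```python
from h import *
st((-.042,-.072,.106))
p=vision.read_camera("side");cv2.imwrite("pics/s4.png",cv2.resize(p["pixels"][150:260,210:350],None,fx=5,fy=5))
```

```text
t 10.0 tcp [ 0.5099 -0.3183  0.1077] box [-45.  -71.4 107.7] F [-0.28  0.16 -0.07] open 0.001
Fbox [-0.17 -0.27 -0.07]
R [[0.019, 0.998, 0.065], [0.013, 0.065, -0.998], [-1.0, 0.019, -0.011]] q6 [-0.7   0.59  1.47  0.02  1.08 -0.77]
spin to align y with by: 0.0008773987709609846 or -by -3.1407152548188324
slide mm [ 1.6 -0.7  3. ]
```

View pics/s4.png

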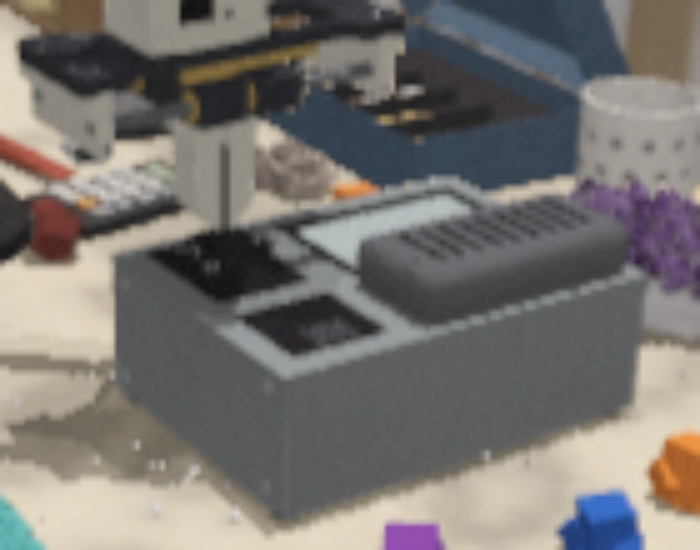

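The closed fingertips stand just over the wheel (225,225). Next I touch down gently.

Request:
send_rows(motion=[{"hand": -1, "slide": [0.5, 0, 2], "spin": 0}, {"hand": -1, "slide": [1, 0, 0], "spin": 0}])

```text
time: 10.25
tool_pos: [0.5108, -0.32, 0.1069]
tool_rot: [2.042, 1.548, 0.537]
contact_force: [-0.5, -0.3, -0.8]
opening: 0.0001
```

Request:
send_rows(motion=[{"hand": -1, "slide": [1, 0, 0], "spin": 0}])

```text
time: 10.35
tool_pos: [0.511, -0.3201, 0.1062]
tool_rot: [2.017, 1.548, 0.513]
contact_force: [-2.1, 0.5, 3.2]
opening: 0.0003
```

Request:
send_rows(motion=[{"hand": -1, "slide": [1, 0, 0], "spin": 0}])

```text
time: 10.45
tool_pos: [0.5111, -0.3202, 0.1061]
tool_rot: [1.979, 1.548, 0.474]
contact_force: [-3.0, 1.9, 8.9]
opening: 0.0008
```

Request:
send_rows(motion=[{"hand": -1, "slide": [0.8, 0, 2], "spin": 0}, {"hand": -1, "slide": [0.8, 0, 2], "spin": 0}, {"hand": -1, "slide": [0.8, 0, 2], "spin": 0}])

```text
time: 10.75
tool_pos: [0.5113, -0.3243, 0.1062]
tool_rot: [2.056, 1.546, 0.552]
contact_force: [-2.2, 2.8, 6.3]
opening: 0.0005
```

Run:
```python
from h import *
st()
p=vision.read_camera("side");cv2.imwrite("pics/s5.png",cv2.resize(p["pixels"][180:230,225:285],None,fx=10,fy=10,interpolation=cv2.INTER_CUBIC))
```

```text
t 10.75 tcp [ 0.5113 -0.3243  0.1062] box [-38.9 -70.3 106.2] F [-2.23  2.84  6.26] open 0.001
Fbox [-2.97 -2.05  6.26]
R [[0.021, 0.998, 0.067], [0.013, 0.067, -0.998], [-1.0, 0.022, -0.011]] q6 [-0.7   0.59  1.46  0.03  1.08 -0.78]
spin to align y with by: 0.0028583362747789274 or -by -3.138734317315014
```

View pics/s5.png

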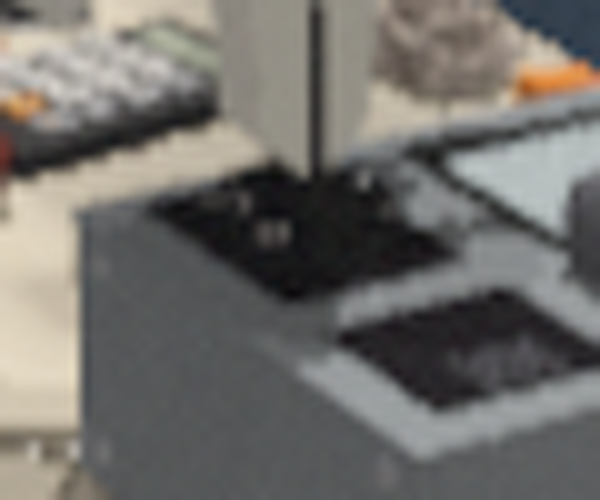

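Request:
send_rows(motion=[{"hand": -1, "slide": [0.9, 0, 2], "spin": 0}, {"hand": -1, "slide": [0.9, 0, 2], "spin": 0}])

```text
time: 11.0
tool_pos: [0.5116, -0.3281, 0.1061]
tool_rot: [2.028, 1.546, 0.525]
contact_force: [-2.7, 2.2, 5.7]
opening: 0.0007
```

Request:
send_rows(motion=[{"hand": -1, "slide": [0.9, 0, 2], "spin": 0}, {"hand": -1, "slide": [0.9, 0, 2], "spin": 0}])

```text
time: 11.2
tool_pos: [0.5118, -0.3323, 0.1061]
tool_rot: [1.978, 1.546, 0.475]
contact_force: [-1.6, 0.8, 4.8]
opening: 0.0004
```

Run:
```python
from h import *
st()
```

```text
t 11.2 tcp [ 0.5118 -0.3323  0.1061] box [-30.9 -70.3 106.1] F [-1.64  0.82  4.82] open 0.0
Fbox [-0.93 -1.59  4.82]
R [[0.022, 0.997, 0.067], [0.011, 0.067, -0.998], [-1.0, 0.023, -0.01]] q6 [-0.71  0.6   1.45  0.03  1.08 -0.79]
spin to align y with by: 0.003358966995656313 or -by -3.1382336865941367
```

Request:
send_rows(motion=[{"hand": -1, "slide": [0.9, 0, 2], "spin": 0}])

```text
time: 11.3
tool_pos: [0.512, -0.3346, 0.1061]
tool_rot: [1.936, 1.546, 0.433]
contact_force: [-1.3, -1.4, 4.6]
opening: 0.0007
```

Request:
send_rows(motion=[{"hand": -1, "slide": [0.9, 0, 1.5], "spin": 0}])

```text
time: 11.4
tool_pos: [0.5121, -0.3366, 0.1061]
tool_rot: [1.881, 1.546, 0.378]
contact_force: [-2.0, 0.0, 4.7]
opening: 0.0006
```

The resistance has reversed, so the wheel is past the hump. I lift straight off and look.

Request:
send_rows(motion=[{"hand": -1, "slide": [-4, 0, 0], "spin": 0}, {"hand": -1, "slide": [-15, 0, -5], "spin": 0}, {"hand": -1, "slide": [-25, 0, -20], "spin": 0}, {"hand": -1, "slide": [-30, 0, -30], "spin": 0}, {"hand": -1, "slide": [-30, 0, -40], "spin": 0}, {"hand": -1, "slide": [-10, 0, -40], "spin": 0}, {"hand": -1, "slide": [0, 0, -40], "spin": 0}, {"hand": -1, "slide": [0, 0, 0], "spin": 0}])

```text
time: 12.2
tool_pos: [0.4974, -0.1566, 0.2317]
tool_rot: [1.814, 1.539, 0.308]
contact_force: [-0.1, -0.3, -0.3]
opening: 0.0009
```

Run:
```python
from h import *
st()
p=vision.read_camera("side");cv2.imwrite("pics/s6.png",cv2.resize(p["pixels"][180:230,225:285],None,fx=10,fy=10,interpolation=cv2.INTER_CUBIC))
p=vision.read_camera("top");cv2.imwrite("pics/t6.png",cv2.resize(p["pixels"][100:250,170:370],None,fx=4,fy=4,interpolation=cv2.INTER_CUBIC))
C=cloud(p)
f=(C[...,2]>0.05)&(C[...,2]<0.075);f[:,:235]=0;f[:,262]=0;f[:110]=0;f[200:]=0
q=np.array([inbox(x) for x in C[f]]);q=q[(q[:,0]<-.08)&(q[:,1]>-.04)&(q[:,1]<.12)];print(len(q),q.min(0),np.median(q,0))
g=p["pixels"].sum(2).astype(int)[183:203,264:290];v,u=np.nonzero(g>420)
for a,b in zip(u,v):print(a+264,b+183,g[b,a],(1000*inbox(w(p,a+264,b+183))).round(0))
```

```text
t 12.2 tcp [ 0.4974 -0.1566  0.2317] box [-207.1  -73.5  231.7] F [-0.13 -0.29 -0.28] open 0.001
Fbox [ 0.28 -0.15 -0.28]
R [[0.03, 0.997, 0.064], [0.01, 0.064, -0.998], [-1.0, 0.03, -0.008]] q6 [-0.47  0.32  1.55  0.02  1.25 -0.54]
spin to align y with by: 0.000278102519134985 or -by -3.1413145510706584
120 [-0.09106935 -0.03324402  0.05528116] [-0.08817388  0.03918558  0.06422886]
276 189 479 [-36. -64. 107.]
276 190 493 [-36. -67. 107.]
276 191 517 [-36. -69. 109.]
276 192 577 [-36. -72. 110.]
277 192 456 [-33. -72. 104.]
276 193 581 [-36. -74. 108.]
277 193 470 [-33. -74. 105.]
276 194 577 [-36. -77. 105.]
277 194 472 [-33. -77. 103.]
276 195 567 [-36. -79. 107.]
277 195 458 [-34. -79. 102.]
276 196 452 [-36. -82. 105.]
```

View pics/t6.png

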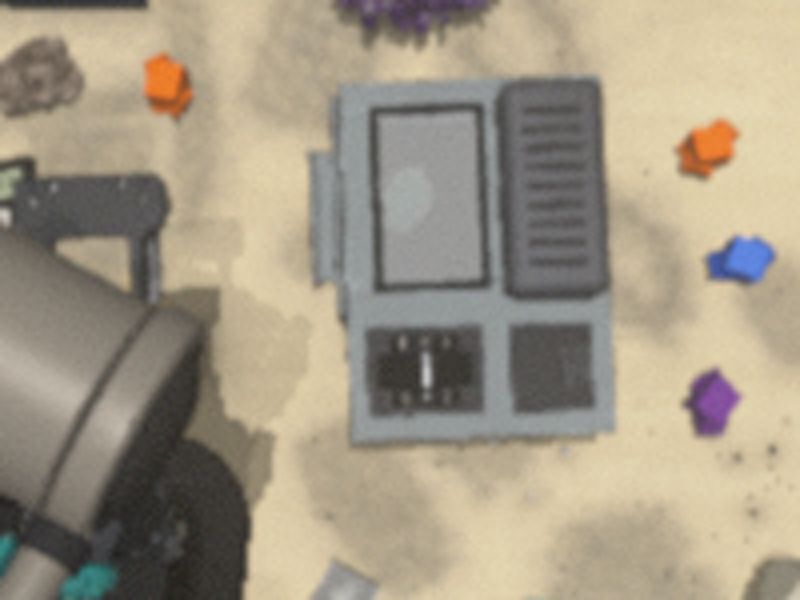

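View pics/s6.png

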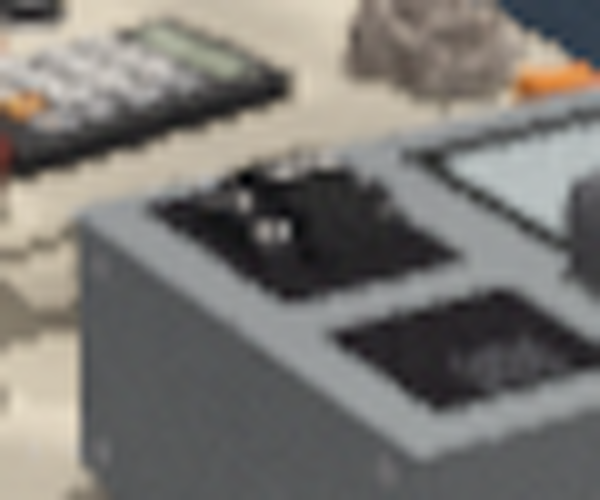

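In the top view the white line is at the wheel's very top: crop (427,368), −36 to −33 mm in the box frame, against a wheel axis at −36 mm. The tray face is at −91 mm, the fluorite is under the window, and the arm is clear of everything.

```bash
python3 -c "
from h import *
print(job.hand_in())
st()"
```

```text
the job is handed in; nothing more can be done
None
the job is handed in; nothing more can be done
```

The job is done and handed in, 12.3 s into the 51 s allowed; no verdict was reported. I pushed the tray fully in with the closed fingertips, reading about 14 N at the seal. I then stroked the thumbwheel about 16 mm along the box's +x with 5 to 9 N of downward pressure, until the resistance reversed, and lifted straight off.

- **Tray:** in the last pictures the outer face of its front panel is at −91 mm, which is fully in.
- **Thumbwheel:** its white line is at the very top, within about 2 mm, so it rests in the first setting.
- **Fluorite:** it shows through the window, on its tray.
- **Surroundings:** nothing in view round the box had visibly moved. I did not measure the other objects again, and some were partly hidden by the arm.
- **Arm:** it stood clear of everything, with the wrist force near zero.

No check failed. The tool picked up a tilt of 2 to 3° on the way down to the tray, which did not affect the push or the stroke.

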